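# Test the trip switch of a battery lamp

### The arm

A 7-joint arm with a two-finger parallel gripper is mounted at the origin on the work surface. World frame = base frame: x ahead of the robot, y to its left, z up, the work surface at z = 0. Lengths are in m, angles in rad, forces in N, time in s.
With the tool pointing down it reaches from about 0.4 to 0.85 m from the base axis. Payload 4.5 kg.
Tool frame: the origin (TCP) lies at the very end of the fingers, on their centre line; the grasp point (between the pads) lies 19 mm behind it; z points along the fingers, y is the line along which they close (so a half turn about z gives the same grasp; the last joint's range is limited). The gripper opens to 88 mm and grips with 3 to 60 N. Pads are 18 mm wide; open, the fingers measure 123 mm over their backs; the gripper's body (75 mm by 187 mm) begins 45 mm behind the grasp point.
Start: joints at [1.263, 0.689, -0.195, 1.565, 0.157, 0.902, -0.215], TCP at [0.21, -0.589, 0.239] pointing down, gripper open.
Joint ranges: [-3.01, 3.01], [-0.46, 2.08], [-1.47, 1.51], [0.13, 2.56], [-1, 4.14], [0.04, 2.09], [-2.66, 2.66]. Speed limits (rad/s): [2.57, 2.57, 3.14, 3.14, 3.14, 3.14, 3.14].

### API

Orientations are given as a unit quaternion [x, y, z, w].
In Python, from plant import r gives the robot as it stands. The module is installed in compiled form; this text tells all that it offers.
- The arm moves only by the shell command python3 -m pendant 'ROWS' [FORCE]. ROWS is JSON, one flat list of numbers, 7 for each row, row after row: the opening, from 0 (shut) to 1 (fully open), then the shift along the tool's x, y, z scaled (see below), then the turn, a rotation vector about the tool's x, y, z scaled (see below). A call has 1 to 12 rows; each row is the pose to reach, as a shift and turn from the pose commanded when the call began, along the tool's axes at that moment; what a row does not reach only later rows make up. The controller multiplies each number of a shift by 0.15 m and each number of a turn by pi/2 rad. A row lasts 1/10 s, in which the tool goes at most 50 mm and 8.59 degrees, less where a joint would pass 70% of its speed; a pose out of reach is approached as far as the arm can. A call with a number of a shift or a turn outside -1 to 1 is refused whole. A call with a gripper value outside its range is refused whole. The fingers move at their own pace and stop on an object; FORCE is the grip in N (left out, the last holds). Time passes only in rows, so rows that repeat a pose let the fingers close. It gives the time, the measured TCP pose, the force, the opening and the grip force at its end, in the units of the state.
- r.get_state(): the state, without advancing time (a new reading comes with each control period).
- r.snapshot(name): name is "side" or "top" or "wrist"; returns a dict with "img" (420x560x3 uint8, red, green, blue), "mtx" (3x3 intrinsics, pixels), "cam_to_world" (4x4, takes a point from camera to world coordinates). Camera axes: x right, y up, looking along -z (the intrinsics and any distortion apply to the point x, -y, -z); pixel columns grow to the right and rows downward; lengths in m; the calibration is good to about 2 mm. A picture is of the moment at which its call begins. There is no depth.
- r.finish_job(): hands the job in; it is judged then, once.
The state is a dict: "clock": time; "q": joint angles; "qd": joint speeds; "joint_torque": joint torques, N m; "tool_pos": TCP position; "eef_rot": TCP orientation; "contact_force": force on the tool from outside, world axes, zero at the start; "moment": the same for the moment, N m; "opening": opening from 0.0 (shut) to 1.0 (fully open); "finger_force": force on a finger pad.
Only numpy, scipy, OpenCV 4.12 (cv2) and the standard library are available. Lean on these libraries where they do the work, as an engineer would, in place of code of your own. Each camera call takes 0.05 s, during which the arm holds its last target. There are 200 camera calls.

### The job

Test the cut-out of the battery lamp: first clear its base by standing the upturned dice cup, still mouth down, wholly on the round steel coaster and laying the die that blocks the lever's path flat on the floor of the dice tray with the other three. Then press the test button that the cup was hiding so that the lever drops all the way down, and afterwards lift the lever back up until it stays in its upright rest. Do not push or knock over anything else on the table.

Things in the scene. Friction and masses are not known exactly. Their poses are not given: they have to be found in the camera images.
- lamp: Battery lamp, fixed: aluminium base 220 (x) x 130 (y) x 30 mm high; white frosted dome, 80 mm across, centred at x +60, y 0, top 100 mm above the table. Origin: centre of the base's underside, on the table; z up. On the base's top: test button at x -45, y -30 mm; lever hinge at x -20, y +30 mm between two black cheeks (20 mm along x, 24 mm high, outer faces 25 mm apart).
- trip_lever (a joint): Hinge angle of the lever. 0 = upright rest, leaning 0.20 rad past vertical towards the dome (lamp's +x), as at the start; it grows as the lever swings over to -x; at 1.77 (stop) it lies level, its middle line 16 mm above the base's top. Only its weight (50 g) holds it at either end: let go below 0.20 it falls back into rest, above that it falls down. Almost no friction.
- trip_lever_hinge (a point): Middle of the lever's hinge pin, which is parallel to the lamp's y: at x -20, y +30, z +46 mm in the lamp's frame. Its axes are those of the lamp.
- trip_lever_tip (a point): Centre of the free end of the lever, a flat steel bar reaching 70 mm from its hinge, 14 mm wide (along the lamp's y, so it can be pinched across its width) and 8 mm thick.
- test_button (a joint): Travel of the test button in m, pressed straight down: 0 out, 0.006 fully in; spring of 2 N at first touch to 5 N fully in, springs back. At about 3 mm it tips the lever out of its rest, which then drops by itself (in about 0.5 s), if nothing is in the way.
- test_button_top (a point): Centre of the top face of the test button, a grey round button 22 mm across that stands 12 mm above the base's top (3 mm high, 32 mm black collar around it). At the start it is under the cup.
- cup: Red plastic dice cup standing mouth down over the test button: 85 mm high, 62 mm across at the mouth (below), tapering to 52 mm at the closed end (on top), 70 g. Origin: centre of the mouth, i.e. the middle of its underside as it stands; z points up to the closed end.
- coaster: Round stainless coaster, 110 mm across, 6 mm thick, lying loose on the table to the left or right of the lamp. Origin: centre of its underside.
- die: White die, 20 mm cube, lying on the lamp's base in front of the lever, just where the lever would come down. Origin: centre of the face it starts on; x and y square to its sides.
- die_center (a point): Centre of that die.
- tray: Square wooden dice tray, fixed: 160 x 160 mm outside, rim 18 mm high, walls 5 mm, floor 5 mm thick, on the other side of the lamp from the coaster. Origin: centre of its underside; x, y along its walls. Three dice lie near the middles of three of its quarters (36 mm from centre along each wall); the +x, +y quarter is empty.
- tray_die0: Other die, same 20 mm cube, in the tray; origin: centre of its underside.
- tray_die1: As tray_die0.
- tray_die2: As tray_die0.
- tea_glass: Bystander: tea glass on a saucer, 90 mm across, 84 mm high, between robot and lamp. Origin: underside centre.
- card_case: Bystander: card case lying flat, 92 x 65 x 20 mm, between robot and lamp. Origin: underside centre.
- sugar_jar: Bystander: jar 70 mm across, 100 mm high, beyond the lamp. Origin: underside centre.
- bud_vase: Bystander: slim vase, 68 mm across at its foot, 175 mm high, beyond the lamp. Origin: underside centre.
- remote: Bystander: remote control 45 x 170 x 18 mm, lying beyond the lamp. Origin: underside centre.
There are look-alikes about, which are no part of the job. Of the things like the cup, leave any that is purple; of the rest the larger one is meant.

How it is judged:
On the way, in this order (a step that is already met when the one before it is completed fails the run):
1. the cup stands mouth down on the coaster and the die lies in the tray, with the lever still in its upright rest (horizontal distance between cup and coaster below 0.024 m and z of cup in the frame of coaster between 0.002 and 0.01 m and angle between cup's own z axis and vertical below 0.1 rad and linear speed of each of cup, die below 0.02 m/s and x of die_center in the frame of tray between -0.07 and 0.07 m and y of die_center in the frame of tray between -0.07 and 0.07 m and z of die_center in the frame of tray below 0.018 m and value of joint trip_lever below 0.1 rad and value of joint test_button below 0.001 m), for 0.1 s.
2. the test button is pressed while the lever is up (value of joint test_button above 0.003 m and value of joint trip_lever below 0.6 rad).
3. the lever has dropped all the way (value of joint trip_lever above 1.65 rad), for 0.1 s.
At the end, for the whole second after the job is handed in: The lever is back in its upright rest (within 0.06 rad of its stop), the test button is out, the cup stands still, mouth down and upright, wholly on the coaster (centres within 24 mm), and the die lies still on the floor of the tray (value of joint trip_lever below 0.06 rad and value of joint test_button below 0.001 m and horizontal distance between cup and coaster below 0.024 m and z of cup in the frame of coaster between 0.002 and 0.01 m and angle between cup's own z axis and vertical below 0.1 rad and linear speed of each of cup, die below 0.02 m/s and x of die_center in the frame of tray between -0.07 and 0.07 m and y of die_center in the frame of tray between -0.07 and 0.07 m and z of die_center in the frame of tray below 0.018 m); the robot touches nothing.
It fails at once if the tea glass, card case, sugar jar, vase or remote control is pushed more than 30 mm (distance of any of tea_glass, card_case, sugar_jar, bud_vase, remote from where it was at the start of the episode above 0.03 m).
It fails at once if one of these five is knocked over (angle between any of tea_glass, card_case, sugar_jar, bud_vase, remote's own z axis and vertical above 0.5 rad).
It fails at once if one of the three dice in the tray is pushed more than 30 mm (distance of any of tray_die0, tray_die1, tray_die2 from where it was at the start of the episode above 0.03 m).
It also fails if it takes over 69 s, if anything falls off the work surface, if the arm or the gripper's body presses on something with over 40 N, if the wrist force passes 120 N, or if a joint passes its speed limit or range.

## Working session

There is one attempt and no reset: what is moved stays moved. The work goes in short steps, Python scripts to look and compute and a shell command to move; the robot and the scene stay as the last step left them, time stands still between calls to the robot, and variables do not carry over. Pictures are saved under pics/ and viewed, at most 10 in all, crops included, and the job is handed in when it is done.

```bash
mkdir -p pics
cat > h.py <<'E'
import numpy as np, cv2
from plant import r
def snap(cam,name):
    s=r.snapshot(cam); cv2.imwrite(f'pics/{name}.png',s['img'][:,:,::-1]); np.savez(f'pics/{name}.npz',mtx=s['mtx'],T=s['cam_to_world']); return s
def px(name,u,v,z):
    d=np.load(f'pics/{name}.npz');K=d['mtx'];T=d['T']
    a=np.linalg.solve(K,[u,v,1.]);w=T[:3,:3]@[a[0],-a[1],-a[2]]
    return T[:3,3]+w*(z-T[2,3])/w[2]
def proj(name,p):
    d=np.load(f'pics/{name}.npz');K=d['mtx'];T=d['T']
    c=T[:3,:3].T@(np.array(p)-T[:3,3]);h=K@[c[0],-c[1],-c[2]];return h[:2]/h[2]
E
python3 - <<'E'
from h import *
for c in('top','side'):
    s=snap(c,c+'0'); print(s['mtx'],s['cam_to_world'])
print(r.get_state())
a=cv2.imread('pics/top0.png');cv2.imwrite('pics/top0L.png',cv2.resize(a,(800,600),interpolation=cv2.INTER_CUBIC))
a=cv2.imread('pics/side0.png');cv2.imwrite('pics/side0L.png',cv2.resize(a,(800,600),interpolation=cv2.INTER_CUBIC))
E
```

```text
[[474.95594391   0.         278.04210316]
 [  0.         474.95594391 212.98541312]
 [  0.           0.           1.        ]] [[-0.01143608  0.99010126 -0.1398882   0.40530756]
 [-0.99980877 -0.00910285  0.01730776 -0.00162733]
 [ 0.01586306  0.14005938  0.99001603  1.34379633]
 [ 0.          0.          0.          1.        ]]
[[449.94439781   0.         271.72496857]
 [  0.         449.94439781 211.13664343]
 [  0.           0.           1.        ]] [[-0.94805482  0.1885274  -0.25622154  0.30503356]
 [-0.31808026 -0.55138091  0.77123539  0.77011167]
 [ 0.00412334  0.81267245  0.58270618  0.67324186]
 [ 0.          0.          0.          1.        ]]
{'clock': 0.1, 'q': array([ 1.26279225,  0.68989638, -0.19453295,  1.56618547,  0.15732415,
        0.90249644, -0.21509572]), 'qd': array([-0.0003748 , -0.001814  , -0.0013536 , -0.00334697,  0.00038652,
        0.00105651, -0.00142721]), 'joint_torque': array([-3.17079888e-03, -5.28500140e+01, -1.27167083e+00, -1.53838116e+01,
       -5.25912561e-02,  1.97413094e-03,  3.46590537e-05]), 'tool_pos': array([ 0.20927324, -0.58835176,  0.23800743]), 'eef_rot': array([ 9.85423043e-01,  1.70119938e-01, -1.96287646e-04, -7.71324266e-04]), 'contact_force': array([ 0.08954599,  0.02454325, -0.43472081]), 'moment': array([ 0.00770913, -0.03951513,  0.03392728]), 'finger_force': 0.0, 'opening': 0.9975944070209589}
```

View pics/top0L.png

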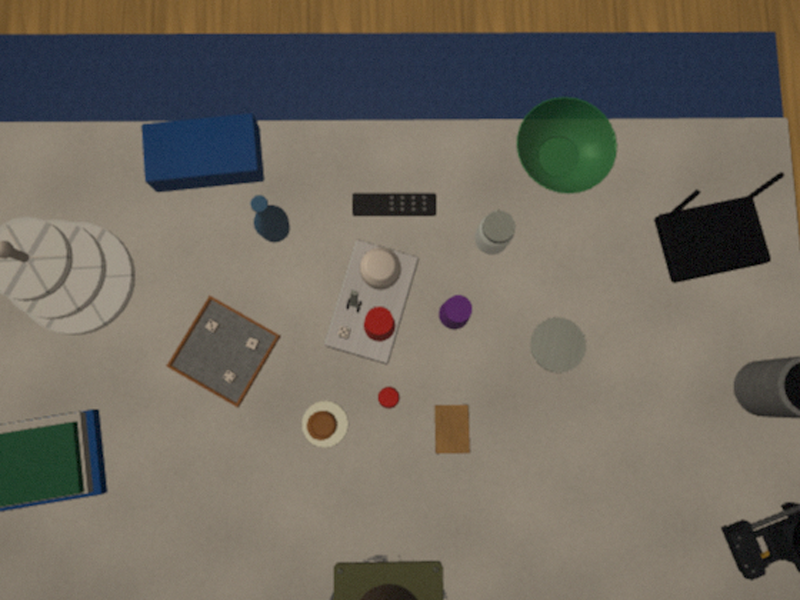

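View pics/side0L.png

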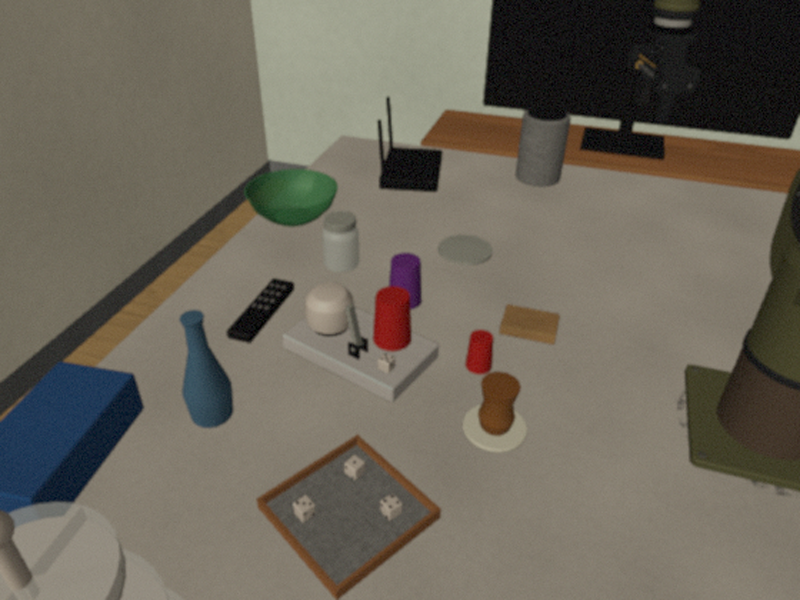

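Candidates for the cup (top picture, 800-wide): the large red one on the lamp (379,323), the small red one (389,397) and the purple one (455,311). I choose the large red one on the lamp. A close crop follows to check this and read points.

Run:
```python
from h import *
a=cv2.imread('pics/top0.png')[160:260,222:298];b=cv2.imread('pics/side0.png')[180:290,190:320]
A=cv2.resize(a,None,fx=5,fy=5,interpolation=cv2.INTER_CUBIC);B=cv2.resize(b,None,fx=3.2,fy=3.2,interpolation=cv2.INTER_CUBIC)
c=np.zeros((500,800,3),np.uint8);c[:500,:380]=A;c[:B.shape[0],384:384+B.shape[1]]=B[:,:416]
cv2.imwrite('pics/crop0.png',np.clip(c.astype(float)*1.4,0,255).astype(np.uint8))
f=1/1.42857
def t(n,u,v,z):print(n,px('top0',u*f,v*f,z).round(4))
def s(n,u,v,z):print(n,'side',px('side0',u*f,v*f,z).round(4))
for c in[(360,240),(417,256),(387,362),(327,347)]:t('base',*c,.03)
for c in[(211,298),(279,337),(238,405),(168,365)]:t('tray',*c,.018)
for c in[(211,326),(251,343),(229,377)]:t('td',*c,.025)
t('coaster',558,344,.006);s('coaster',465,250,.006)
t('cuptop',379,321,.115);t('die',344,333,.05);s('die',386,359,.05);t('dome',379,266,.1)
t('glass',324,425,.01);t('case',452,429,.02);t('jar',498,225,.1);t('jarb',490,240,.01);t('vase',259,204,.175);t('smallred',389,396,.06);t('purple',458,307,.08)
```

```text
base [0.7202 0.0476 0.03  ]
base [ 0.6869 -0.0648  0.03  ]
base [ 0.4785 -0.0036  0.03  ]
base [0.5087 0.1122 0.03  ]
tray [0.6085 0.3415 0.018 ]
tray [0.5301 0.207  0.018 ]
tray [0.3995 0.2841 0.018 ]
tray [0.4778 0.4209 0.018 ]
td [0.5523 0.3382 0.025 ]
td [0.5183 0.26   0.025 ]
td [0.4531 0.301  0.025 ]
coaster [ 0.5118 -0.3429  0.006 ]
coaster side [ 0.509  -0.3316  0.006 ]
cuptop [0.5484 0.0104 0.115 ]
die [0.5336 0.0781 0.05  ]
die side [0.5358 0.0844 0.05  ]
dome [0.6535 0.0098 0.1   ]
glass [0.3593 0.1193 0.01  ]
case [ 0.3491 -0.1274  0.02  ]
jar [ 0.7304 -0.2154  0.1   ]
jarb [ 0.723  -0.2136  0.01  ]
vase [0.7521 0.2207 0.175 ]
smallred [ 0.4131 -0.0067  0.06  ]
purple [ 0.5776 -0.1382  0.08  ]
```

View pics/crop0.png

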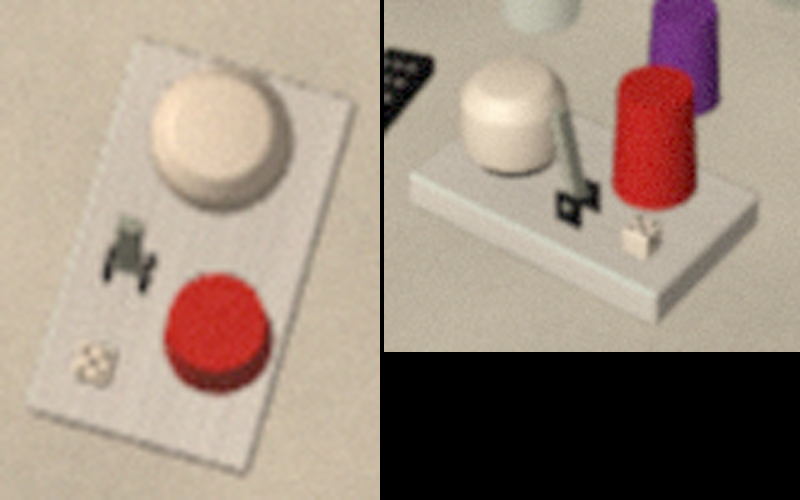

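The crop confirms it: the large red cup stands on the lamp base in front of the purple one, top disc centre at crop (218,322). The die is at (94,363) and the lever leans toward the dome.

```bash
cat >> h.py <<'E'
from scipy.optimize import least_squares
def fitrect(name,uv,L,W,z):
    c=np.array([[L/2,W/2],[L/2,-W/2],[-L/2,-W/2],[-L/2,W/2]])
    def pts(p):
        R=np.array([[np.cos(p[2]),-np.sin(p[2])],[np.sin(p[2]),np.cos(p[2])]]);return c@R.T+p[:2]
    w=np.array([px(name,u,v,z)[:2] for u,v in uv]);
    v=w[0]-w[3]
    s=least_squares(lambda p:(pts(p)-w).ravel(),[*w.mean(0),np.arctan2(v[1],v[0])])
    return s.x,np.abs(s.fun).max()
def lamp2w(P,x,y):
    c,s=np.cos(P[2]),np.sin(P[2]);return np.array([P[0]+c*x-s*y,P[1]+s*x+c*y])
E
python3 - <<'E'
from h import *
uv=[(222+u/5,160+v/5) for u,v in[(137,40),(356,100),(245,472),(30,408)]]
P,e=fitrect('top0',uv,.22,.13,.03);print('lamp',P.round(4),e)
S=lambda u,v:(190+(u-384)/3.2,180+v/3.2)
for c,z in(((-.11,.065),.03),((-.11,-.065),.03),((.11,.065),.03)):
    q=lamp2w(P,*c);u=proj('side0',[*q,z]);print('sideproj',(384+(u[0]-190)*3.2,(u[1]-180)*3.2))
f=.7
# tray corners order +x+y(left), +x-y(top),-x-y(right),-x+y(bottom)? 
T,e=fitrect('top0',[(u*f,v*f) for u,v in[(168,365),(211,298),(279,337),(238,405)]],.16,.16,.018);print('tray(order guess)',T.round(4),e, 'empty',lamp2w(T,.036,.036))
print('cup',px('top0',222+218/5,160+322/5,.115),'side',px('side0',*S(657,82),.115),'btn',lamp2w(P,-.045,-.03))
print('die',px('top0',222+95/5,160+362/5,.05),'side',px('side0',*S(640,227),.05),'lamp(-.07,.03)',lamp2w(P,-.07,.03))
print('lever tip',lamp2w(P,-.006,.03))
# coaster by colour diff
for n,(x0,x1,y0,y1) in(('top0',(350,430,205,275)),('side0',(295,355,155,195))):
    a=cv2.imread(f'pics/{n}.png')[y0:y1,x0:x1].astype(float);bg=np.median(np.r_[a[0],a[-1]],0)
    d=a/a.sum(2,keepdims=True)-bg/bg.sum();m=(np.abs(d).sum(2)>.035).astype(np.uint8);m=cv2.morphologyEx(cv2.medianBlur(m,5),cv2.MORPH_OPEN,np.ones((3,3)))
    k=max(cv2.findContours(m,0,2)[0],key=cv2.contourArea);e=cv2.fitEllipse(k);print(n,e,px(n,e[0][0]+x0,e[0][1]+y0,.006))
E
```

```text
lamp [ 0.5982  0.0244 -0.29  ] 0.003353114808586327
sideproj (np.float64(659.6135811536844), np.float64(292.00860558871284))
sideproj (np.float64(764.3942388746406), np.float64(188.32603856557898))
sideproj (np.float64(407.550547354635), np.float64(169.18243397089446))
tray(order guess) [0.504  0.3134 1.0392] 0.005052467475636424 empty [0.49120114 0.36265808]
cup [0.54922316 0.00962738 0.115     ] side [0.5496616  0.00931518 0.115     ] btn [0.54650848 0.00847033]
die [0.53547919 0.07758539 0.05      ] side [0.53656062 0.08342917 0.05      ] lamp(-.07,.03) [0.53970876 0.07311369]
lever tip [0.60103658 0.05481346]Traceback (most recent call last):
  File "<stdin>", line 17, in <module>
ValueError: max() iterable argument is empty
```

```bash
cat >> h.py <<'E'
from scipy.spatial.transform import Rotation as Ro
def plan(x,y,z,psi,start=None,n=1):
    """units for the pendant from current pose to target (tool down, tool-x yaw psi)"""
    s=r.get_state();R=Ro.from_quat(s['eef_rot']);p=s['tool_pos']
    G=Ro.from_matrix(np.array([[np.cos(psi),np.sin(psi),0],[np.sin(psi),-np.cos(psi),0],[0,0,-1]]))
    d=R.inv().apply(np.array([x,y,z])-p)/.15;t=(R.inv()*G).as_rotvec()/(np.pi/2)
    print('shift',d.round(3),'turn',t.round(3))
E
python3 -c "
from h import *
plan(.45,-.36,.36,.342)
plan(.45,-.36,.36,1.281)"
```

```text
shift [ 2.022 -0.897 -0.812] turn [-0.001  0.    -0.   ]
shift [ 2.022 -0.897 -0.812] turn [-0.001 -0.    -0.598]
```

```bash
python3 -m pendant '[0.8,1,-0.45,-0.8,0,0,0, 0.8,1,-0.45,-0.8,0,0,0, 0.8,1,-0.45,-0.8,0,0,0, 0.8,1,-0.45,-0.8,0,0,0, 0.8,1,-0.45,-0.8,0,0,0]'
python3 -m pendant '[0.8,1,-0.45,0,0,0,0, 0.8,1,-0.45,0,0,0,0, 0.8,1,-0.45,0,0,0,0, 0.8,1,-0.45,0,0,0,0, 0.8,1,-0.45,0,0,0,0, 0.8,1,-0.45,0,0,0,0]'
python3 - <<'E'
from h import *
s=snap('wrist','w1');print(s['cam_to_world'].round(3),px('w1',280,210,0));print(proj('w1',[.512,-.343,.006]))
a=cv2.imread('pics/w1.png');cv2.imwrite('pics/w1c.png',a)
plan(.549,.0095,.17,1.281)
E
```

```text
clock: 0.6
tool_pos: [0.3353, -0.4712, 0.3627]
eef_rot: [0.985, 0.175, 0.004, 0.002]
contact_force: [0.6, -0.3, 0.1]
opening: 0.799
finger_force: 0.0
clock: 1.2
tool_pos: [0.4453, -0.3627, 0.3581]
eef_rot: [0.986, 0.169, -0.001, 0.0]
contact_force: [-1.1, -0.4, 0.4]
opening: 0.798
finger_force: 0.0
[[ 0.334  0.904  0.269  0.513]
 [-0.943  0.319  0.097 -0.338]
 [ 0.002 -0.286  0.958  0.504]
 [ 0.     0.     0.     1.   ]] [ 0.36747358 -0.38858263  0.        ]
[283.14128391 121.29881591]
shift [ 1.483 -2.115  1.251] turn [-0.     0.002 -0.6  ]
```

View pics/w1.png

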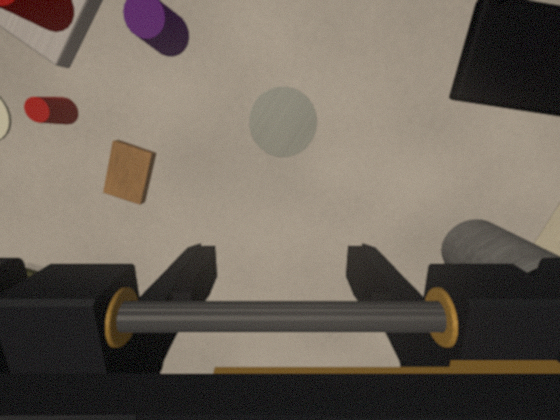

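The picture shows the coaster at (283,121.5), and the predicted position for (0.512,-0.343) is (283.1,121.3), so that estimate holds. The purple cup is at (155,25) and the small red one at (50,110). Going to the cup now.

```bash
python3 -m pendant '[0.8,0.74,-1,0.3,0,0,0, 0.8,0.74,-1,0.3,0,0,0, 0.8,0.74,-1,0.3,0,0,0, 0.8,0.74,-1,0.3,0,0,0, 0.8,0.74,-1,0.3,0,0,0]'
python3 -m pendant '[0.8,0.74,-1,0.3,0,0,-0.6, 0.8,0.74,-1,0.3,0,0,-0.6, 0.8,0.74,-1,0.3,0,0,-0.6, 0.8,0.74,-1,0.3,0,0,-0.6, 0.8,0.74,-1,0.3,0,0,-0.6, 0.8,0.74,-1,0.3,0,0,-0.6,0.8,0.74,-1,0.3,0,0,-0.6, 0.8,0.74,-1,0.3,0,0,-0.6]'
python3 - <<'E'
from h import *
s=snap('wrist','w2');print(r.get_state()['q'].round(2))
plan(.549,.0095,.17,1.281);plan(.549,.0095,.076,1.281)
print('cup',proj('w2',[.549,.0095,.115]),'die',proj('w2',[.5355,.0776,.05]),'btn base',[proj('w2',[*lamp2w([.5982,.0244,-.29],*c),.03]).round(1) for c in((-.11,.065),(-.11,-.065),(.11,.065),(.11,-.065))])
E
```

```text
clock: 1.75
tool_pos: [0.5015, -0.1776, 0.3127]
eef_rot: [0.985, 0.174, -0.0, -0.002]
contact_force: [1.0, 0.3, 1.2]
opening: 0.798
finger_force: 0.0
clock: 2.55
tool_pos: [0.5555, -0.0075, 0.2684]
eef_rot: [0.802, 0.597, -0.001, 0.001]
contact_force: [0.3, 0.0, 0.4]
opening: 0.804
finger_force: 0.0
[ 0.22  0.59 -0.49  1.73  0.34  0.9  -0.7 ]
shift [ 0.094 -0.073  0.657] turn [ 0.     0.001 -0.001]
shift [ 0.095 -0.074  1.284] turn [ 0.     0.001 -0.001]
cup [271.17419354 179.0297962 ] die [244.77656065 116.9027114 ] btn base [array([217.1,  89.4]), array([223.2, 193.9]), array([398.9,  89.3]), array([387.9, 193.7])]
```

View pics/w2.png

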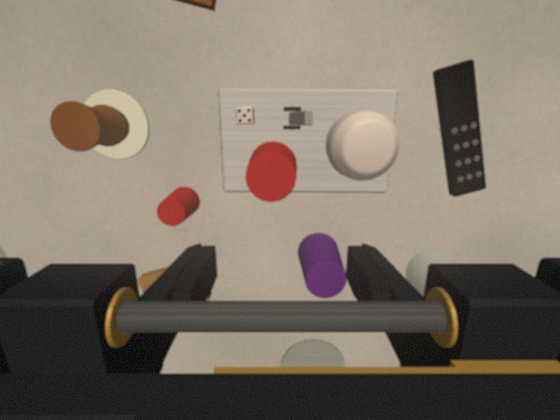

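The picture shows the cup top around (271,176), the die at (245,116) and the base edges at the predicted pixels, so the poses hold. The purple cup at (322,265) is clear of the descent.

```bash
python3 -m pendant '[0.8,0.09,-0.07,0.66,0,0,0, 0.8,0.09,-0.07,0.66,0,0,0, 0.8,0.09,-0.07,0.66,0,0,0, 0.8,0.09,-0.07,0.66,0,0,0, 0.8,0.09,-0.07,0.66,0,0,0]'
python3 -m pendant '[0.8,0,0,0.3,0,0,0, 0.8,0,0,0.62,0,0,0, 0.8,0,0,0.62,0,0,0, 0.8,0,0,0.62,0,0,0, 0.4,0,0,0.62,0,0,0, 0.4,0,0,0.62,0,0,0, 0.4,0,0,0.62,0,0,0, 0.4,0,0,0.62,0,0,0,0.4,0,0,0.62,0,0,0,0.4,0,0,0.62,0,0,0]' 12
python3 -m pendant '[0.4,0,0,-0.1,0,0,0, 0.4,0,0,-0.3,0,0,0, 0.4,0,0,-0.6,0,0,0, 0.4,0,0,-0.8,0,0,0, 0.4,0,0,-0.8,0,0,0]'
python3 -c "
from h import *
plan(.512,-.343,.18,1.281);plan(.512,-.343,.06,.342)"
```

```text
clock: 3.1
tool_pos: [0.5512, 0.0112, 0.172]
eef_rot: [0.801, 0.598, 0.002, 0.001]
contact_force: [0.4, 0.3, 0.7]
opening: 0.801
finger_force: 0.0
clock: 4.1
tool_pos: [0.5512, 0.012, 0.0795]
eef_rot: [0.801, 0.599, 0.002, 0.001]
contact_force: [-0.8, -0.2, 9.2]
opening: 0.635
finger_force: 12.2
clock: 4.6
tool_pos: [0.5523, 0.0124, 0.2022]
eef_rot: [0.801, 0.599, 0.005, 0.003]
contact_force: [-0.3, 0.1, -1.4]
opening: 0.639
finger_force: 12.0
shift [-2.349  0.412  0.142] turn [ 0.006 -0.003  0.002]
shift [-2.353  0.404  0.942] turn [ 0.005 -0.005  0.6  ]
```

```bash
python3 -m pendant '[0.4,-0.4,0.07,0,0,0,0, 0.4,-0.78,0.13,0,0,0,0, 0.4,-0.78,0.13,0,0,0,0, 0.4,-0.78,0.13,0,0,0,0]'
python3 -m pendant '[0.4,-0.78,0.13,0,0,0,0, 0.4,-0.78,0.13,0,0,0,0, 0.4,-0.78,0.13,0,0,0,0, 0.4,-0.78,0.13,0,0,0,0]'
python3 -m pendant '[0.4,-0.78,0.14,0.1,0,0,0, 0.4,-0.78,0.14,0.3,0,0,0, 0.4,-0.78,0.14,0.5,0,0,0, 0.4,-0.78,0.14,0.5,0,0,0, 0.4,-0.78,0.14,0.5,0,0,0]'
python3 - <<'E'
from h import *
snap('side','s3');snap('top','t3')
a=cv2.imread('pics/s3.png')[100:220,260:400];b=cv2.imread('pics/t3.png')[190:300,340:450]
c=np.zeros((480,800,3),np.uint8);c[:360,:420]=cv2.resize(a,(420,360),interpolation=2);c[:370,430:800]=cv2.resize(b,(370,370),interpolation=2)
cv2.imwrite('pics/c3.png',c)
plan(.512,-.343,.057,1.281)
E
```

```text
clock: 5.0
tool_pos: [0.5335, -0.1107, 0.1964]
eef_rot: [0.803, 0.596, -0.002, 0.001]
contact_force: [-0.6, 0.5, -1.1]
opening: 0.64
finger_force: 12.0
clock: 5.4
tool_pos: [0.5199, -0.2262, 0.1964]
eef_rot: [0.802, 0.597, -0.001, 0.0]
contact_force: [-0.6, 0.6, -0.1]
opening: 0.64
finger_force: 12.0
clock: 5.9
tool_pos: [0.5085, -0.3384, 0.121]
eef_rot: [0.8, 0.6, 0.001, -0.002]
contact_force: [0.6, 1.0, -0.1]
opening: 0.639
finger_force: 12.0
shift [-0.029  0.018  0.442] turn [ 0.002 -0.002  0.005]
```

View pics/c3.png

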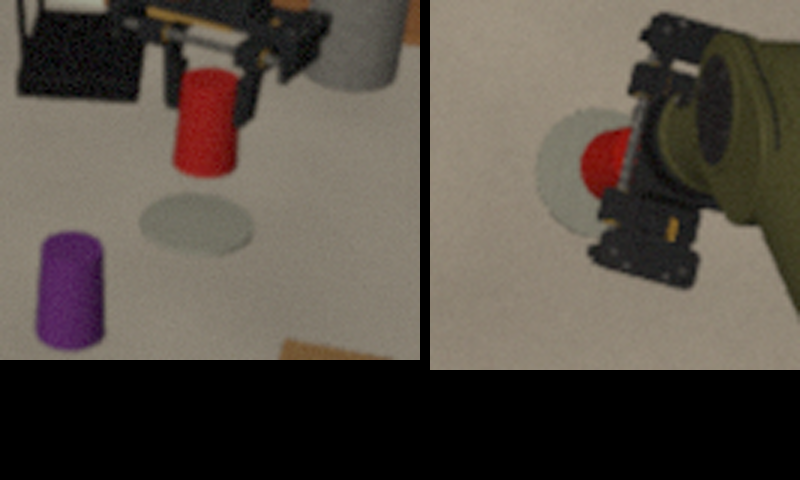

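Held cup is upright: mouth centre at crop (207,160), coaster at (197,224), gripper over the coaster. Lowering.

```bash
python3 -m pendant '[0.4,-0.03,0.02,0.2,0,0,0, 0.4,-0.03,0.02,0.35,0,0,0, 0.4,-0.03,0.02,0.42,0,0,0, 0.4,-0.03,0.02,0.42,0,0,0, 0.4,-0.03,0.02,0.44,0,0,0, 0.4,-0.03,0.02,0.44,0,0,0]'
python3 - <<'E'
from h import *
snap('side','s4')
d=proj('s4',[.512,-.343,.006]);print('coaster px',d)
a=cv2.imread('pics/s4.png').astype(int);m=((a[:,:,2]>90)&(a[:,:,1]<60)&(a[:,:,0]<60));m[:, :270]=0;m[:, 370:]=0;m[:120]=0;m[200:]=0
y,x=np.nonzero(m);print(x.min(),x.max(),y.min(),y.max())
p=r.get_state()['tool_pos'];print('pred mouth at coaster top bottom-edge:',proj('s4',[p[0],p[1],p[2]-.0495]))
for dz in(0,.005,.01): 
  c=np.array([proj('s4',[p[0]+.031*np.cos(t),p[1]+.031*np.sin(t),.006+dz]) for t in np.linspace(0,6.28,60)]);print(dz,c.min(0).round(1),c.max(0).round(1))
E
```

```text
clock: 6.6
tool_pos: [0.5102, -0.3468, 0.0569]
eef_rot: [0.801, 0.599, 0.001, 0.001]
contact_force: [-0.2, -0.2, -0.1]
opening: 0.643
finger_force: 12.0
coaster px [325.39140131 172.89404643]
317 337 143 176
pred mouth at coaster top bottom-edge: [326.40418344 171.93524004]
0 [315.6 167. ] [337.1 177.9]
0.005 [315.7 165.5] [337.3 176.4]
0.01 [315.8 164. ] [337.4 174.9]
```

```bash
python3 -m pendant '[0.4,0,0.02,0.02,0,0,0, 0.4,0,0.02,0.02,0,0,0]'; python3 -m pendant '[0.4,0,0,0.02,0,0,0,0.4,0,0,0.02,0,0,0]'
```

```text
clock: 6.85
tool_pos: [0.5108, -0.3478, 0.0542]
eef_rot: [0.801, 0.599, -0.001, -0.001]
contact_force: [-5.7, 2.7, 10.6]
opening: 0.64
finger_force: 12.3
clock: 7.05
tool_pos: [0.5108, -0.3479, 0.0519]
eef_rot: [0.801, 0.599, -0.001, -0.0]
contact_force: [-5.7, 1.9, 14.9]
opening: 0.653
finger_force: 12.4
```

```bash
python3 -m pendant '[0.85,0,0,-0.02,0,0,0, 0.85,0,0,-0.02,0,0,0, 0.85,0,0,-0.02,0,0,0,0.85,0,0,-0.2,0,0,0,0.85,0,0,-0.5,0,0,0,0.85,0,0,-0.9,0,0,0,0.85,0,0,-0.9,0,0,0]'
python3 - <<'E'
from h import *
snap('side','s5');snap('wrist','w5')
for n,v in(('s5',(270,370,120,200)),('w5',(0,560,0,420))):
    a=cv2.imread(f'pics/{n}.png').astype(int);m=((a[:,:,2]>70)&(a[:,:,1]<60)&(a[:,:,0]<60)).astype(np.uint8);k=np.zeros_like(m);k[v[2]:v[3],v[0]:v[1]]=1
    _,_,st,ce=cv2.connectedComponentsWithStats(m*k);print(n,[(s,c.round(1)) for s,c in zip(st,ce) if s[4]>60])
print(proj('s5',[.512,-.343,.006]))
for P in((.512,-.343),(.5108,-.3478)):
  for n in('s5','w5'): print(n,proj(n,[*P,.006]),proj(n,[*P,.091]))
a=cv2.imread('pics/s5.png')[110:210,260:390];b=cv2.imread('pics/w5.png')
c=np.zeros((420,800,3),np.uint8);c[:300,:390]=cv2.resize(a,(390,300),interpolation=2);c[:300,400:800]=cv2.resize(b,(400,300),interpolation=3);cv2.imwrite('pics/c5.png',c)
plan(.535,.079,.2,-.29)
E
```

```text
clock: 7.75
tool_pos: [0.5156, -0.3488, 0.1902]
eef_rot: [0.801, 0.599, 0.003, 0.004]
contact_force: [1.0, -0.5, 0.2]
opening: 0.849
finger_force: 0.0
s5 [(array([     0,      0,    560,    420, 234584], dtype=int32), array([279.4, 209.6])), (array([316, 143,  21,  35, 616], dtype=int32), array([327. , 160.2]))]
w5 [(array([     0,      0,    560,    420, 231176], dtype=int32), array([279.8, 209.6])), (array([ 246,  162,   58,   74, 3419], dtype=int32), array([275.1, 199.2])), (array([112, 289,  17,  12,  75], dtype=int32), array([120.1, 295.1]))]
[325.39140131 172.89404643]
s5 [325.39140131 172.89404643] [327.64264155 146.53038978]
w5 [276.61073281 182.44322055] [276.10943238 202.65451983]
s5 [326.17124746 172.15827156] [328.44719251 145.83691181]
w5 [276.81101513 186.72092543] [276.37636572 208.18441056]
shift [ 2.774 -0.668 -0.095] turn [ 0.003 -0.002  1.002]
```

View pics/c5.png

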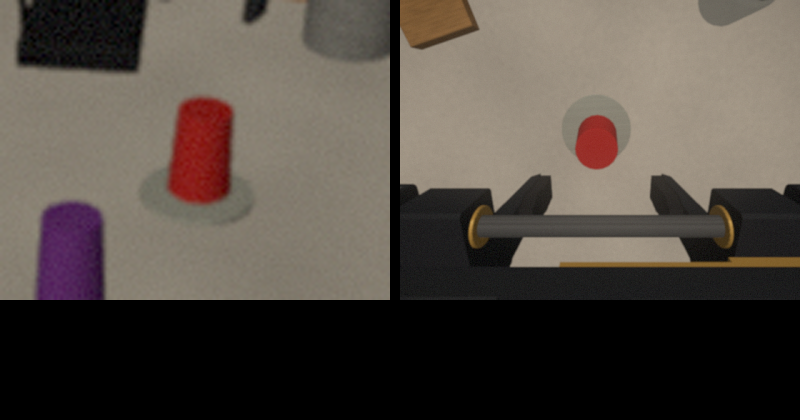

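The cup stands upright within the coaster. I estimate its centre about 10 mm off the coaster's, under the 24 mm limit. Next is the die.

```bash
python3 -m pendant '[0.6,0.92,-0.22,-0.1,0,0,0, 0.6,0.92,-0.22,-0.1,0,0,0, 0.6,0.92,-0.22,-0.1,0,0,0, 0.6,0.92,-0.22,-0.1,0,0,0]'
python3 -m pendant '[0.6,0.92,-0.22,0,0,0,0, 0.6,0.92,-0.22,0,0,0,0, 0.6,0.92,-0.22,0,0,0,0, 0.6,0.92,-0.22,0,0,0,0]'
python3 -m pendant '[0.6,0.92,-0.22,0,0,0,0.2, 0.6,0.92,-0.22,0,0,0,0.4, 0.6,0.92,-0.22,0,0,0,0.6, 0.6,0.92,-0.22,0,0,0,0.8, 0.6,0.92,-0.22,0,0,0,1, 0.6,0.92,-0.22,0,0,0,1, 0.6,0.92,-0.22,0,0,0,1, 0.6,0.92,-0.22,0,0,0,1, 0.6,0.92,-0.22,0,0,0,1, 0.6,0.92,-0.22,0,0,0,1, 0.6,0.92,-0.22,0,0,0,1, 0.6,0.92,-0.22,0,0,0,1]'
python3 - <<'E'
from h import *
snap('wrist','w6');P=[.5982,.0244,-.29]
print(r.get_state()['q'].round(2));plan(.535,.079,.12,-.29)
print('die top',proj('w6',[.5355,.079,.05]),'btn',proj('w6',[*lamp2w(P,-.045,-.03),.042]),'hinge',proj('w6',[*lamp2w(P,-.02,.03),.054]))
print(proj('w6',[.5355+.01,.079,.05]))
cv2.imwrite('pics/w6L.png',cv2.resize(cv2.imread('pics/w6.png')[0:300,100:460],(720,600),interpolation=cv2.INTER_CUBIC))
E
```

```text
clock: 8.25
tool_pos: [0.5198, -0.1977, 0.1988]
eef_rot: [0.797, 0.604, 0.001, -0.003]
contact_force: [-0.3, 0.2, -0.2]
opening: 0.598
finger_force: 0.0
clock: 8.65
tool_pos: [0.5266, -0.057, 0.1985]
eef_rot: [0.798, 0.603, 0.001, -0.002]
contact_force: [0.1, -0.3, 0.2]
opening: 0.597
finger_force: 0.0
clock: 9.85
tool_pos: [0.5336, 0.0756, 0.1982]
eef_rot: [0.99, -0.144, -0.001, 0.001]
contact_force: [0.1, 0.3, -0.1]
opening: 0.6
finger_force: 0.0
[-0.24  0.63  0.02  1.87 -0.02  0.64 -2.07]
shift [ 0.003 -0.024  0.523] turn [0.002 0.001 0.002]
die top [276.22673025 192.8302852 ] btn [339.50905787 161.69280709] hinge [280.6413853  136.99985798]
[273.37482984 183.60198771]
```

View pics/w6L.png

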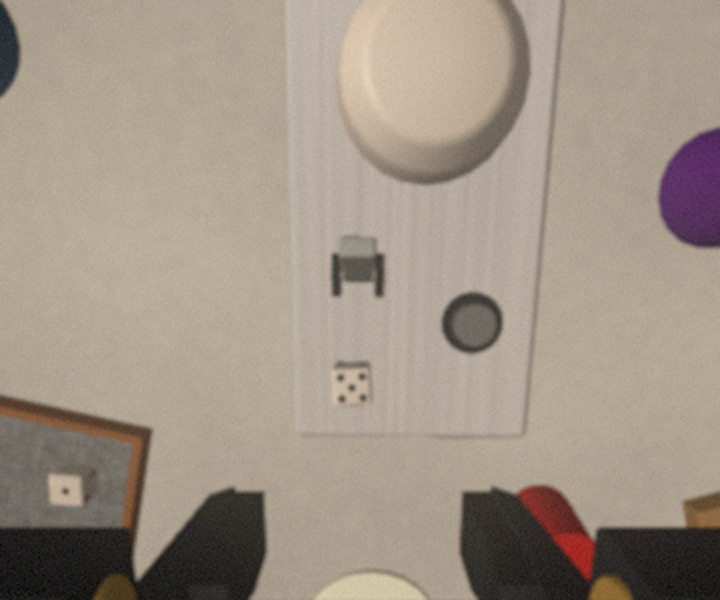

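The picture shows the die at (275.5,192) full frame, matching the prediction. The button is at (336.5,162), about 3 mm from its prediction, so I'll correct for that later. The lever is upright.

```bash
python3 -m pendant '[0.5,0,-0.02,0.52,0,0,0, 0.5,0,-0.02,0.52,0,0,0, 0.5,0,-0.02,0.52,0,0,0, 0.5,0,-0.02,0.52,0,0,0]'
python3 -m pendant '[0.5,0,0,0.3,0,0,0, 0.5,0,0,0.56,0,0,0, 0.5,0,0,0.56,0,0,0, 0.5,0,0,0.56,0,0,0, 0.1,0,0,0.56,0,0,0, 0.1,0,0,0.56,0,0,0, 0.1,0,0,0.56,0,0,0, 0.1,0,0,0.56,0,0,0, 0.1,0,0,0.56,0,0,0, 0.1,0,0,0.56,0,0,0]' 10
python3 -m pendant '[0.1,0,0,-0.2,0,0,0, 0.1,0,0,-0.5,0,0,0, 0.1,0,0,-0.9,0,0,0, 0.1,0,0,-0.9,0,0,0, 0.1,0,0,-0.9,0,0,0]'
python3 -c "
from h import *
print('btn',px('w6',336.5,162,.042),'pred',lamp2w([.5982,.0244,-.29],-.045,-.03))
plan(.491,.363,.12,1.04)"
```

```text
clock: 10.3
tool_pos: [0.5349, 0.0795, 0.1215]
eef_rot: [0.99, -0.143, -0.001, 0.0]
contact_force: [-0.1, 0.0, -0.3]
opening: 0.498
finger_force: 0.0
clock: 11.3
tool_pos: [0.536, 0.0803, 0.0392]
eef_rot: [0.99, -0.143, 0.001, -0.0]
contact_force: [-0.4, -0.1, 8.2]
opening: 0.227
finger_force: 9.8
clock: 11.8
tool_pos: [0.5363, 0.0804, 0.1749]
eef_rot: [0.99, -0.143, 0.002, -0.001]
contact_force: [0.8, -0.3, 0.2]
opening: 0.225
finger_force: 9.8
btn [0.54706878 0.01153183 0.042     ] pred [0.54650046 0.00852053]
shift [-0.824 -1.721  0.367] turn [ 0.001 -0.003 -0.845]
```

```bash
python3 -m pendant '[0.1,-0.41,-0.86,0,0,0,0, 0.1,-0.41,-0.86,0,0,0,0, 0.1,-0.41,-0.86,0,0,0,0, 0.1,-0.41,-0.86,0,0,0,0]'
python3 -m pendant '[0.1,-0.41,-0.86,0,0,0,-0.845, 0.1,-0.41,-0.86,0,0,0,-0.845, 0.1,-0.41,-0.86,0,0,0,-0.845, 0.1,-0.41,-0.86,0,0,0,-0.845, 0.1,-0.41,-0.86,0.3,0,0,-0.845, 0.1,-0.41,-0.86,0.6,0,0,-0.845, 0.1,-0.41,-0.86,0.6,0,0,-0.845, 0.1,-0.41,-0.86,0.6,0,0,-0.845, 0.1,-0.41,-0.86,0.6,0,0,-0.845, 0.1,-0.41,-0.86,0.6,0,0,-0.845,0.1,-0.41,-0.86,0.6,0,0,-0.845]'
python3 - <<'E'
from h import *
snap('side','s7');snap('wrist','w7')
a=cv2.imread('pics/s7.png')[270:420,170:330];b=cv2.imread('pics/w7.png')
c=np.zeros((450,800,3),np.uint8);c[:375,:400]=cv2.resize(a,(400,375),interpolation=2);c[:300,400:800]=cv2.resize(b,(400,300),interpolation=3);cv2.imwrite('pics/c7.png',c)
plan(.491,.363,.016,1.04);print(proj('w7',[.504,.3134,.018]))
E
```

```text
clock: 12.2
tool_pos: [0.509, 0.2299, 0.1706]
eef_rot: [0.991, -0.137, -0.002, -0.002]
contact_force: [0.3, 0.5, -1.0]
opening: 0.226
finger_force: 9.8
clock: 13.3
tool_pos: [0.4893, 0.3615, 0.0814]
eef_rot: [0.868, 0.496, -0.001, 0.0]
contact_force: [0.8, -1.0, 0.0]
opening: 0.229
finger_force: 9.8
shift [0.011 0.005 0.441] turn [-0.     0.001 -0.001]
[329.67239431 262.24733187]
```

View pics/c7.png

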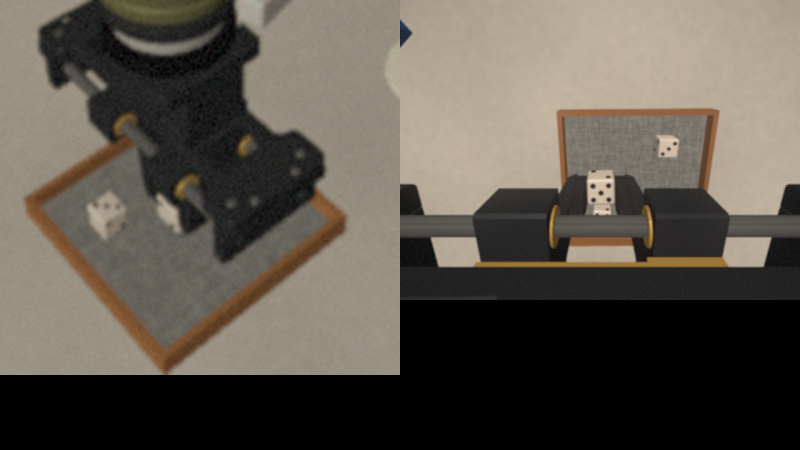

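The die is held square at crop (600,188) over the empty left quarter. The tray dice at (667,147) and (601,211) are clear. Lowering and releasing gently.

```bash
python3 -m pendant '[0.1,0.01,0,0.2,0,0,0, 0.1,0.01,0,0.35,0,0,0, 0.1,0.01,0,0.41,0,0,0, 0.1,0.01,0,0.44,0,0,0, 0.1,0.01,0,0.44,0,0,0]'
python3 -m pendant '[0.36,0,0,0,0,0,0, 0.36,0,0,0,0,0,0, 0.36,0,0,0,0,0,0, 0.36,0,0,-0.3,0,0,0, 0.36,0,0,-0.7,0,0,0, 0.36,0,0,-0.98,0,0,0, 0.36,0,0,-0.98,0,0,0,0.36,0,0,-0.98,0,0,0]'
python3 - <<'E'
from h import *
snap('wrist','w8');print(proj('w8',[.491,.363,.025]))
B=[.547,.0107];d=np.array([np.cos(-.29),np.sin(-.29)])
plan(*(np.array(B)-.044*d),.13,1.281)
a=cv2.imread('pics/w8.png')[60:360,130:430];b=cv2.imread('pics/w6.png')
cv2.imwrite('pics/w8c.png',cv2.resize(a,(500,500)))
E
```

```text
clock: 13.9
tool_pos: [0.4907, 0.3638, 0.0167]
eef_rot: [0.868, 0.497, -0.0, 0.0]
contact_force: [0.5, 0.7, 0.1]
opening: 0.227
finger_force: 9.8
clock: 14.7
tool_pos: [0.4915, 0.3641, 0.1655]
eef_rot: [0.868, 0.497, 0.002, -0.0]
contact_force: [0.4, 1.4, 0.5]
opening: 0.356
finger_force: 0.0
[281.90540043 197.48257137]
shift [-1.907  1.228  0.226] turn [ 0.     0.    -0.153]
```

View pics/w8c.png

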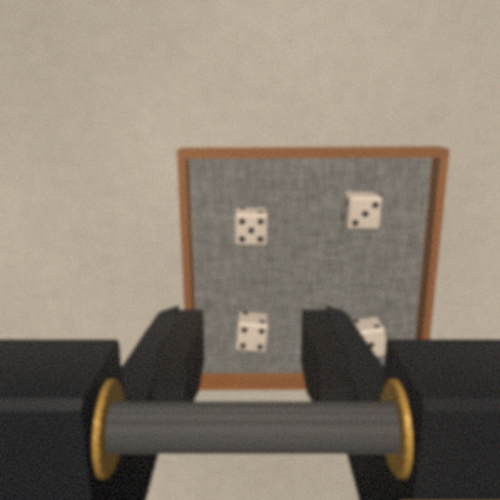

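The die lies flat in the formerly empty quarter at crop (251,227), and the other three dice are in place. My ten pictures are used up, so from here on I rely on numbers. Next is the button, pressed with the +x finger alone so the gripper body stays clear of dome and lever.

```bash
python3 -m pendant '[0.8,-0.95,0.6,-0.05,0,0,0, 0.8,-0.95,0.6,-0.05,0,0,0, 0.8,-0.95,0.6,-0.05,0,0,0, 0.8,-0.95,0.6,-0.05,0,0,0, 0.8,-0.95,0.6,-0.05,0,0,0]'
python3 -m pendant '[0.8,-0.95,0.6,0,0,0,-0.153, 0.8,-0.95,0.6,0,0,0,-0.153, 0.8,-0.95,0.6,0,0,0,-0.153, 0.8,-0.95,0.6,0,0,0,-0.153, 0.8,-0.95,0.6,0,0,0,-0.153, 0.8,-0.95,0.6,0,0,0,-0.153,0.8,-0.95,0.6,0,0,0,-0.153]'
python3 - <<'E'
from h import *
B=np.array([.547,.0107]);d=np.array([np.cos(-.29),np.sin(-.29)]);print(B-.041*d)
plan(*(B-.041*d),.06,1.281)
snap('side','s9');print('btn side px',proj('s9',[*B,.042]))
E
```

```text
clock: 15.25
tool_pos: [0.4955, 0.19, 0.1694]
eef_rot: [0.869, 0.495, -0.003, 0.001]
contact_force: [-0.4, 0.3, 0.1]
opening: 0.787
finger_force: 0.0
clock: 15.95
tool_pos: [0.5019, 0.0299, 0.1709]
eef_rot: [0.801, 0.599, 0.001, -0.001]
contact_force: [0.2, -0.3, -0.0]
opening: 0.798
finger_force: 0.0
[0.507712   0.02242404]
shift [-0.038  0.051  0.739] turn [-0.    -0.001  0.003]
btn side px [275.95789702 232.69230205]
```

```bash
python3 - <<'E'
from h import *
a=cv2.imread('pics/s9.png').astype(int).sum(2);w=a[222:246,258:294];print((w//10)[::2,::2])
m=w<0.62*np.median(w);y,x=np.nonzero(m);print('dark centroid',x.mean()+258,y.mean()+222,m.sum(),px('s9',x.mean()+258,y.mean()+222,.036))
E
python3 -m pendant '[0.8,-0.04,0.05,0.3,0,0,0, 0.8,-0.04,0.05,0.6,0,0,0, 0.8,-0.04,0.05,0.74,0,0,0, 0.8,-0.04,0.05,0.74,0,0,0]'
```

```text
[[39 40 39 37 37 37 37 38 38 38 37 37 38 38 37 38 38 38]
 [38 40 40 40 40 39 38 36 37 38 38 38 38 37 38 38 38 38]
 [37 39 38 39 40 39 39 38 37 38 37 38 37 38 39 38 38 38]
 [38 39 39 38 39 39 39 40 39 39 36 37 37 38 39 39 39 38]
 [38 39 39 38 38 39 39 36 34 35 36 39 38 37 39 38 38 39]
 [38 39 39 38 39 38 37 26 22 23 24 35 40 39 39 35 37 37]
 [40 38 39 38 39 35 19 22 22 23 21 19 35 40 40 40 39 38]
 [37 39 39 39 38 29 12 24 25 23 19 10 25 39 40 39 39 40]
 [35 39 39 39 38 33 10 20 21 20 14  7 26 39 39 39 38 39]
 [36 39 39 38 39 39 29 16 12 11 14 26 36 39 39 40 40 40]
 [35 39 39 39 39 39 39 37 33 35 37 39 40 40 39 39 40 40]
 [34 40 40 38 39 39 40 40 39 40 39 39 39 39 39 40 40 40]]
dark centroid 275.3085106382979 236.59574468085106 94 [0.54628729 0.0174007  0.036     ]
clock: 16.4
tool_pos: [0.5055, 0.0207, 0.0577]
eef_rot: [0.801, 0.599, -0.002, -0.001]
contact_force: [-0.2, 0.3, 0.9]
opening: 0.802
finger_force: 0.0
```

```bash
python3 -c "
from h import *
plan(.5072,.0242,.044,1.281)"
python3 -m pendant '[0.8,0.025,0,0.06,0,0,0,0.8,0.025,0,0.1,0,0,0,0.8,0.025,0,0.1,0,0,0]'
```

```text
shift [0.026 0.005 0.091] turn [-0.003  0.001  0.002]
clock: 16.7
tool_pos: [0.5089, 0.0232, 0.0455]
eef_rot: [0.802, 0.598, 0.001, 0.0]
contact_force: [-0.6, 0.6, 0.1]
opening: 0.798
finger_force: 0.0
```

Press in small steps.

```bash
python3 -m pendant '[0.8,0,0,0.02,0,0,0,0.8,0,0,0.02,0,0,0]'; python3 -m pendant '[0.8,0,0,0.02,0,0,0,0.8,0,0,0.02,0,0,0]';python3 -m pendant '[0.8,0,0,0.02,0,0,0,0.8,0,0,0.02,0,0,0]'
python3 -c "
from h import *
P=[.5985,.0258,-.29]
snap('side','s10')
for th in(0,.8,1.77):
  l=.2-th;print(th,proj('s10',[*lamp2w(P,-.02+.06*np.sin(l),.03),.046+.06*np.cos(l)]))
a=cv2.imread('pics/s9.png').astype(int)-cv2.imread('pics/s10.png').astype(int);m=(np.abs(a).sum(2)>60).astype(np.uint8);print(cv2.connectedComponentsWithStats(cv2.medianBlur(m,3))[2][1:])"
```

```text
clock: 16.9
tool_pos: [0.5088, 0.0226, 0.0425]
eef_rot: [0.802, 0.598, 0.0, 0.0]
contact_force: [0.2, -0.6, -0.2]
opening: 0.804
finger_force: 0.0
clock: 17.1
tool_pos: [0.5089, 0.0226, 0.0394]
eef_rot: [0.802, 0.598, 0.0, 0.0]
contact_force: [-0.8, 0.9, 3.0]
opening: 0.801
finger_force: 1.7
clock: 17.3
tool_pos: [0.5089, 0.0226, 0.0364]
eef_rot: [0.802, 0.598, 0.0, 0.0]
contact_force: [-0.8, 0.2, 4.8]
opening: 0.803
finger_force: 2.4
0 [246.10002273 217.34225075]
0.8 [263.55428563 228.46629532]
1.77 [273.63598389 251.21197359]
[[  247     0   101   251 10035]
 [  311     0     2     1     2]
 [  348     1     1     1     1]
 [  442     0   118   172  5267]
 [  530     0    30    31   512]
 [  314     2     3     2     4]
 [  348     3     1     1     1]
 [  316     5     1     1     1]
 [  343     5     7    15    37]
 [  293     7    37    49  1240]
 [  456    20     1     1     1]
 [  492    25     1     1     1]
 [  491    27     1     1     1]
 [  468    31     1     1     1]
 [  316    58     2     3     3]
 [  317    62     1     2     2]
 [  288    77     9    14    82]
 [  497    78     8    11    32]
 [  292    95    22    16   189]
 [  546   105     6    11    26]
 [  288   112     2     4     5]
 [  552   118     4     5    10]
 [  547   127     1     1     1]
 [  558   187     2    14    21]
 [  246   219     6    17    69]
 [  264   227     3     3     6]
 [  250   236     7     7    34]]
```

```bash
python3 -m pendant '[0.8,0,0,0,0,0,0,0.8,0,0,0,0,0,0,0.8,0,0,0,0,0,0,0.8,0,0,0,0,0,0,0.8,0,0,0,0,0,0,0.8,0,0,0,0,0,0,0.8,0,0,0,0,0,0,0.8,0,0,-0.3,0,0,0,0.8,0,0,-0.7,0,0,0,0.8,0,0,-1,0,0,0,0.8,0,0,-1,0,0,0]'
python3 - <<'E'
from h import *
P=[.5985,.0258,-.29]
snap('side','s11')
a=cv2.imread('pics/s9.png').astype(int)-cv2.imread('pics/s11.png').astype(int);m=(np.abs(a).sum(2)>60).astype(np.uint8);m[:205]=0;s=cv2.connectedComponentsWithStats(cv2.medianBlur(m,3))[2][1:];print(s[s[:,4]>8])
b=cv2.imread('pics/s11.png').astype(int)
print((b[214:268:2,236:296:3].sum(2)//10))
for rr in(0,.07):
  print(rr,[proj('s11',[*lamp2w(P,-.02-rr,.03+y),.05]).round(1) for y in(-.007,.007)])
plan(*lamp2w(P,-.072,.03),.12,-.29)
E
```

```text
clock: 18.45
tool_pos: [0.5114, 0.0232, 0.191]
eef_rot: [0.802, 0.597, 0.004, 0.002]
contact_force: [0.7, 0.4, -0.3]
opening: 0.805
finger_force: 0.0
[[244 219  35  37 201]]
[[43 40 35 27 34 37 38 38 38 37 37 37 36 27 22 22 19 17 18 32]
 [43 40 33 26 35 36 36 38 38 38 38 37 38 37 30 27 26 28 34 38]
 [41 36 30 26 35 39 38 35 37 38 38 37 37 36 38 36 36 38 38 38]
 [40 34 30 26 36 39 39 40 37 37 37 36 38 38 37 38 37 38 37 38]
 [38 34 29 25 36 39 38 38 39 38 35 38 37 38 38 38 38 39 39 38]
 [38 35 29 25 38 39 38 37 38 39 38 37 36 37 38 38 38 38 38 38]
 [37 33 29 25 39 39 37 38 39 39 40 39 39 37 37 38 38 38 38 38]
 [37 33 26 34 39 38 38 38 39 39 39 39 40 39 37 36 38 39 38 38]
 [35 31 26 38 39 38 39 38 38 38 38 38 37 34 36 39 38 38 38 39]
 [28 23 35 39 39 38 39 39 39 39 39 37 25 22 25 38 39 36 36 38]
 [25 36 39 39 38 31 38 39 39 39 38 27 23 22 23 25 40 40 39 38]
 [38 39 39 38 37  6 23 35 39 38 38 16 25 25 20 13 39 40 40 39]
 [39 38 38 38 37 13  9 24 38 38 39 22 18 21 15 11 39 39 39 40]
 [39 39 37 18 29 30 27 26 38 40 39 35 15 12 14 31 39 40 40 39]
 [39 39 37  7  6 22 31 31 36 38 40 39 37 35 
[... 230 characters left out ...]
 38 37 35 36 32 32 34 36 39 39 38 39 39]
 [42 40 38 39 40 37 38 40 38 38 36 35 35 31 33 39 40 39 39 38]
 [44 43 40 38 39 38 39 38 39 38 39 35 36 30 37 39 40 39 38 33]
 [43 44 45 41 39 39 39 39 38 39 39 39 36 35 39 39 39 39 37 25]
 [42 43 42 45 43 39 38 39 39 39 38 39 38 39 39 39 39 38 29 24]
 [42 42 43 43 44 44 40 40 39 39 39 39 40 39 39 39 40 34 25 25]
 [39 42 41 43 43 43 45 42 39 39 39 38 39 39 39 38 36 25 24 28]
 [38 38 40 43 42 42 43 45 43 39 38 39 40 40 40 38 29 25 25 35]
 [38 38 38 40 42 41 42 43 44 44 40 38 39 39 39 33 25 23 32 37]]
0 [array([253.1, 237.8]), array([249.2, 241.1])]
0.07 [array([279.4, 249.8]), array([275.6, 253.4])]
shift [0.386 0.074 0.464] turn [ 0.002 -0.004  1.   ]
```

The lever lies level: its tip is at side pixel (277,252), against a prediction of (277.5,251.6). Now pinch it near the tip.

```bash
python3 -m pendant '[0.5,0.39,0.07,0.3,0,0,1,0.5,0.39,0.07,0.3,0,0,1,0.5,0.39,0.07,0.3,0,0,1,0.5,0.39,0.07,0.3,0,0,1,0.5,0.39,0.07,0.3,0,0,1,0.5,0.39,0.07,0.3,0,0,1,0.5,0.39,0.07,0.3,0,0,1,0.5,0.39,0.07,0.3,0,0,1,0.5,0.39,0.07,0.3,0,0,1,0.5,0.39,0.07,0.3,0,0,1,0.5,0.39,0.07,0.3,0,0,1,0.5,0.39,0.07,0.3,0,0,1]'
python3 -c "
from h import *
P=[.5985,.0258,-.29]
print(lamp2w(P,-.072,.03));plan(*lamp2w(P,-.072,.03),.035,-.29)"
```

```text
clock: 19.7
tool_pos: [0.5341, 0.0751, 0.1396]
eef_rot: [0.99, -0.144, -0.001, 0.001]
contact_force: [-0.1, 0.2, -0.5]
opening: 0.496
finger_force: 0.0
[0.53808501 0.07513588]
shift [ 0.027 -0.01   0.697] turn [0.002 0.001 0.   ]
```

```bash
python3 -m pendant '[0.5,0.02,-0.01,0.3,0,0,0,0.5,0.02,-0.01,0.55,0,0,0,0.5,0.02,-0.01,0.69,0,0,0,0.5,0.02,-0.01,0.69,0,0,0,0.05,0.02,-0.01,0.69,0,0,0,0.05,0.02,-0.01,0.69,0,0,0,0.05,0.02,-0.01,0.69,0,0,0,0.05,0.02,-0.01,0.69,0,0,0,0.05,0.02,-0.01,0.69,0,0,0,0.05,0.02,-0.01,0.69,0,0,0,0.05,0.02,-0.01,0.69,0,0,0]' 4
python3 - <<'E'
from h import *
p=r.get_state()['tool_pos'];P=[.5985,.0258,-.29]
c,s=np.cos(.29),np.sin(.29)
R=np.array([[np.cos(-.29),-np.sin(-.29)],[np.sin(-.29),np.cos(-.29)]]);q=R.T@(p[:2]-np.array(P[:2]));print('in lamp',q,p[2])
r0=-.02-q[0];print('r',r0)
for l in np.linspace(-np.pi/2,.15,12): print(round(l,2),'dx',round((r0+r0*np.sin(l))/.15,3),'dz',round(-r0*np.cos(l)/.15,3))
E
```

```text
clock: 20.8
tool_pos: [0.5392, 0.0764, 0.0384]
eef_rot: [0.99, -0.144, 0.001, -0.0]
contact_force: [0.1, 0.6, 4.9]
opening: 0.157
finger_force: 4.0
in lamp [-0.07125156  0.03152393] 0.038387999995471184
r 0.05125156156980129
-1.57 dx 0.0 dz -0.0
-1.41 dx 0.004 dz -0.053
-1.26 dx 0.017 dz -0.105
-1.1 dx 0.037 dz -0.155
-0.95 dx 0.065 dz -0.2
-0.79 dx 0.099 dz -0.241
-0.63 dx 0.14 dz -0.276
-0.48 dx 0.185 dz -0.304
-0.32 dx 0.234 dz -0.324
-0.16 dx 0.286 dz -0.337
-0.01 dx 0.339 dz -0.342
0.15 dx 0.393 dz -0.338
```

```bash
python3 -m pendant '[0.05,0.004,0,-0.053,0,0,0,0.05,0.017,0,-0.105,0,0,0,0.05,0.037,0,-0.155,0,0,0,0.05,0.065,0,-0.2,0,0,0,0.05,0.1,0,-0.24,0,0,0,0.05,0.1,0,-0.24,0,0,0]'
python3 - <<'E'
from h import *
snap('side','s12');b=cv2.imread('pics/s12.png').astype(int)
P=[.5985,.0258,-.29];p=r.get_state()['tool_pos']
R=np.array([[np.cos(-.29),-np.sin(-.29)],[np.sin(-.29),np.cos(-.29)]]);print(R.T@(p[:2]-np.array(P[:2])),p[2])
a=b-cv2.imread('pics/s11.png').astype(int)
print((a[236:262:2,246:286:2].sum(2)//10))
E
```

```text
clock: 21.4
tool_pos: [0.5536, 0.0719, 0.0747]
eef_rot: [0.99, -0.145, 0.0, -0.0]
contact_force: [-1.4, 3.5, 2.7]
opening: 0.156
finger_force: 4.0
[-0.0566209  0.0313352] 0.07427219847853092
[[-32 -26  -2  -6 -16 -22 -30 -30 -32 -33  -8  -7  -4  -4   0   1   0   0
    0   1]
 [ -9 -17  -6  -5   8   0 -26 -28 -32 -28  -5   0  -3   1   1   2   0  -3
    0   1]
 [ -1   0   1  -1   6   0 -17 -25 -33 -25  -3   1   1  -1   1   3  -1  -1
    1   1]
 [  0   2   3  -2  -9 -17   3   0 -12  -8  -1   0   0   0   1  -1   1  -1
    2   1]
 [  1   0   2 -13 -23 -26   4   8   8   6   4   1   1   1   2   1   0   1
    0   1]
 [ -2  -1  -1   4   0  -9   3   7   8   9   9   8   2   1   0   1   1   0
    1   0]
 [  1  -1   0   2   3   3   5   3   6   5   8   9   9   5   4   1   0   1
    1   0]
 [ -2   0  -1   0   1   1   1   3   4   5   3   7   7   8   9   7   4   0
    0   0]
 [  1  -1   1   2   1   1  -1   1   0   1   4   4   4   5   8  13   7   0
    1  -1]
 [  1   0   1   0   0   1   0   1  -1   1   0   4   6   3   5  12   3   2
    1  -1]
 [  0   0   0   0   0   0  -1   1   1   0   0   0   1   3   4   3   0   1
    0   0]
 [  1   0   1   0   1   0   1   1   0   1   0   0   1   0   1   0   0   1
   -1   0]
 [  1   0   0   2   1   1   1   0   1   1   0   0   0  -1   0   0  -1   1
    0  -1]]
```

```bash
python3 -m pendant '[0.05,0.04,0,-0.036,0,0,0,0.05,0.085,0,-0.063,0,0,0,0.05,0.134,0,-0.084,0,0,0,0.05,0.187,0,-0.097,0,0,0,0.05,0.24,0,-0.102,0,0,0,0.05,0.29,0,-0.1,0,0,0,0.05,0.3,0,-0.1,0,0,0,0.05,0.3,0,-0.1,0,0,0]'
python3 - <<'E'
from h import *
P=[.5985,.0258,-.29];p=r.get_state()['tool_pos']
R=np.array([[np.cos(-.29),-np.sin(-.29)],[np.sin(-.29),np.cos(-.29)]]);q=R.T@(p[:2]-np.array(P[:2]));print(q,p[2])
print('lean est',np.arctan2(q[0]+.02,p[2]+.008-.046))
E
```

```text
clock: 22.25
tool_pos: [0.5971, 0.0587, 0.0888]
eef_rot: [0.99, -0.145, 0.001, -0.0]
contact_force: [1.0, 1.5, 3.0]
opening: 0.159
finger_force: 4.0
[-0.01078235  0.03112164] 0.08883657239240979
lean est 0.1793705912405089
```

Lean is about 0.18, near rest. Release slowly and lift off.

```bash
python3 -m pendant '[0.3,0,0,0,0,0,0,0.45,0,0,0,0,0,0,0.45,0,0,0,0,0,0,0.45,0,0,0,0,0,0,0.45,0,0,-0.2,0,0,0,0.45,0,0,-0.5,0,0,0,0.45,0,0,-0.9,0,0,0,0.45,0,0,-0.9,0,0,0]'
python3 -m pendant '[0.45,-0.9,0,-0.3,0,0,0,0.45,-0.9,0,-0.3,0,0,0,0.45,-0.9,0,-0.3,0,0,0,0.45,-0.9,0,-0.3,0,0,0,0.45,-0.9,0,-0.3,0,0,0,0.45,-0.9,0,-0.3,0,0,0]'
python3 - <<'E'
from h import *
snap('side','s13')
A=cv2.imread('pics/side0.png').astype(int);B=cv2.imread('pics/s13.png').astype(int)
m=(np.abs(A-B).sum(2)>60).astype(np.uint8);s=cv2.connectedComponentsWithStats(cv2.medianBlur(m,3))[2][1:];print(s[s[:,4]>8])
b=cv2.imread('pics/s11.png').astype(int);print('lever window diff vs start',np.abs(A-B)[205:245,236:262].sum(2).max(),' down-state vs start',np.abs(A-b)[205:245,236:262].sum(2).max(),'base where it lay',np.abs(B-b)[236:262,255:285].sum(2).max())
E
```

```text
clock: 23.05
tool_pos: [0.5992, 0.0591, 0.2293]
eef_rot: [0.989, -0.145, 0.005, -0.001]
contact_force: [0.4, 0.1, -0.4]
opening: 0.453
finger_force: 0.0
clock: 23.65
tool_pos: [0.4676, 0.0971, 0.2683]
eef_rot: [0.989, -0.145, 0.0, 0.0]
contact_force: [0.2, -1.0, -0.5]
opening: 0.451
finger_force: 0.0
[[ 257    0   95  180 9104]
 [ 459    0   30    9  227]
 [ 458   12   26    8  168]
 [ 444   38   15   16  115]
 [ 551   42    5    3   11]
 [ 481   59    4    3    9]
 [ 555   80    5   32  100]
 [ 284  112    6    4   15]
 [ 553  137    7   33  167]
 [ 538  167    8   26  123]
 [ 261  200   28   47 1126]
 [ 272  252    5    8   26]
 [ 233  370   16   19  199]]
lever window diff vs start 136  down-state vs start 307 base where it lay 276
```

The lever is back: the only differences from the start picture are the cup, the die and the robot, and the lever pixels match. Handing in.

```bash
python3 -c "
from h import *
print(r.get_state()['contact_force'].round(1));print(r.finish_job())"
```

```text
[-1.   0.5 -1. ]
the job is handed in; nothing more can be done
None
```

I handed the job in at about 24 s without seeing a verdict: the cup is on the coaster (about 10 mm off centre by my estimate), the die lies flat in the tray, and the lever dropped on the button press and is back in its upright rest.

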